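Turn a chocolate mould over and step it under the nozzle

TASK

The white chocolate mould leans on the wooden tent rest with its cavities turned in. Turn it over and seat it flat in the blue carrier of the depositing stand, cavities up, and let go of it; then slide the carrier (it has a black post to hold) to bring the yellow, then the red, then the blue cavity centred under the fixed nozzle, standing still for about a second at each. Leave it standing with the blue cavity under the nozzle, and do not shift the jars, mill, mug, tin or apple that stand around.

Things in the scene. Friction and masses are not known exactly. Their poses are not given: they have to be found in the camera images.
- mould: white plastic chocolate mould, a flat block 120 x 60 x 18 mm (its x, y, z), 0.1 to 0.2 kg. Origin at the centre of its plain face (grey ribs); z points from there to the face with the cavities. It starts on the tent's -y slope, cavity face against the slope, its x (length) pointing up the slope, its lower end on the ledge
- cavity_yellow (a point): centre of the mouth of the yellow cavity (26 mm across, 7 mm deep, yellow floor), at (-38, 12, 18) mm in the mould's frame
- cavity_red (a point): centre of the mouth of the red cavity (26 mm across, 7 mm deep, red floor), at (38, 12, 18) mm in the mould's frame
- cavity_blue (a point): centre of the mouth of the blue cavity (26 mm across, 7 mm deep, blue floor), at (0, -12, 18) mm in the mould's frame
- tent: fixed wooden tent-shaped rest, base plate 70 x 240 x 10 mm (x, y, z), origin under its centre, z up. Two 45 degree slopes face its +y and -y, ridge along x. The slope boards are 40 mm wide, less than the mould, so that fingers pass either side; they end 76 mm above the ledge, so the top 44 mm of the mould can be pinched across its thickness. The space between the boards is open at the top
- ledge_left (a point): foot of the tent's +y slope, empty at the start: mid-width of the line where the slope meets its ledge, at (0, 85, 27) mm in the tent's frame. The ledge stands square to the slope, 21 mm proud of it and 64 mm wide. Either slope can carry the mould
- ledge_right (a point): the same on the -y slope, at (0, -85, 27) mm, where the mould starts
- stand: fixed depositing stand. Origin at the centre of the underside of its dark base plate, 170 x 320 mm (x, y), z up. A red column at its +x (back) side, 212 mm high, carries the nozzle on a 34 mm wide arm at 188 to 212 mm; a steel cap tops it at 234 mm. The saddle slides along the stand's y, the carrier on it along the stand's x; both stay where they are left
- nozzle_tip (a point): tip of the fixed steel nozzle, pointing down, at (0, -50, 90) mm in the stand's frame: 22 mm above the top of a seated mould. Its barrel is 32 mm across from 135 to 188 mm height
- saddle (a joint): slide of saddle and carrier along the stand's +y, 0 to 0.20 m; the seat centre is beneath the nozzle in y at 0.05; friction about 1.5 N. The seat is well clear of the nozzle for loading from 0.18 up; it starts at 0 to 0.12
- carrier (a joint): slide of the carrier along the stand's +x, 0 to 0.05 m; the seat centre is beneath the nozzle in x at 0.025; friction about 1.5 N
- seat (a point): centre of the seat floor on the carrier, 50 mm above the worktop; axes as the stand's. The mould lies flat, its length along the stand's y (either way round), between four corner lips 12 mm high with flared tops, 2 mm play each side. The carrier plate is 82 mm wide (x) at the seat's ends but 40 mm within 26 mm of its middle, so that fingers holding the mould across its width pass down beside it
- post_top (a point): centre of the top of the carrier's upright black post, 24 mm across, at 105 mm height, 120 mm from the seat centre along the stand's +y; it stands 55 mm above the carrier plate. Grip it from above to slide the carrier both ways
- pepper_mill: bystander: dark wooden mill 58 mm across, 160 mm tall, origin under its centre
- spice_jar_1: bystander: glass spice jar with a red cap, 45 mm across, 106 mm tall, origin under its centre
- spice_jar_2: bystander: a second such spice jar, 45 mm across, 106 mm tall, origin under its centre
- mug: bystander: white mug 84 mm across, 115 mm over its handle, 88 mm tall, origin at its underside
- tin: bystander: green and gold tin 75 mm across, 58 mm tall, origin under its centre
- apple: bystander: red apple 71 mm across, 73 mm tall, origin at its underside

How it is judged:
On the way, in this order (a step that is already met when the one before it is completed fails the run):
1. the mould lies seated flat in the carrier, cavities up, let go (distance between mould and seat below 0.006 m and angle between mould's own z axis and vertical below 0.06 rad and contact force between mould and the fingers below 0.1 N), for 0.2 s.
2. the yellow cavity stands still under the nozzle (horizontal distance between cavity_yellow and nozzle_tip below 0.005 m and distance between mould and seat below 0.006 m and angle between mould's own z axis and vertical below 0.06 rad and velocity of joint saddle between -0.008 and 0.008 m/s and velocity of joint carrier between -0.008 and 0.008 m/s), for 0.5 s.
3. then the red cavity stands still under the nozzle (horizontal distance between cavity_red and nozzle_tip below 0.005 m and distance between mould and seat below 0.006 m and angle between mould's own z axis and vertical below 0.06 rad and velocity of joint saddle between -0.008 and 0.008 m/s and velocity of joint carrier between -0.008 and 0.008 m/s), for 0.5 s.
4. then the blue cavity stands still under the nozzle (horizontal distance between cavity_blue and nozzle_tip below 0.005 m and distance between mould and seat below 0.006 m and angle between mould's own z axis and vertical below 0.06 rad and velocity of joint saddle between -0.008 and 0.008 m/s and velocity of joint carrier between -0.008 and 0.008 m/s), for 0.5 s.
At the end, for the whole second after the job is handed in: the mould lies seated flat in the carrier, cavities up (its origin within 6 mm of the seat centre, tilt under 0.06 rad), the blue cavity within 5 mm of the nozzle axis, and both slides at rest (all of step 4); the robot touches nothing.
It fails at once if a bystander is shifted by more than 40 mm (distance of any of pepper_mill, spice_jar_1, spice_jar_2, mug, tin, apple from where it was at the start of the episode above 0.04 m).
It also fails if it takes over 72 s, if anything falls off the work surface, if the arm or the gripper's body presses on something with over 40 N, if the wrist force passes 120 N, or if a joint passes its speed limit or range.

ROBOT

A 6-joint arm with a two-finger parallel gripper is mounted at the origin on a cart in front of the work surface, level with it; the furniture and walls round the work are solid. World frame = base frame: x ahead of the robot, y to its left, z up, the work surface at z = 0. Lengths are in m, angles in rad, forces in N, time in s.
With the tool pointing down it reaches from about 0.3 to 0.875 m from the base axis. Payload 6.4 kg.
Tool frame: the origin (TCP) lies at the very end of the fingers, on their centre line; the grasp point (between the pads) lies 19 mm behind it; z points along the fingers, y is the line along which they close (so a half turn about z gives the same grasp; the last joint's range is limited). The gripper opens to 85 mm and grips with 20 to 120 N. Pads are 22 mm wide; open, the fingers measure 114 mm over their backs; the gripper's body (76 mm by 85 mm) begins 54 mm behind the grasp point. The pads swing forward as they close: fully open they stand 13 mm farther back than shut.
Start: joints at [-1.354, 0.181, 1.607, -0, 1.354, -0.206], TCP at [0.236, -0.524, 0.231] pointing down, gripper open.
Joint ranges: [-2.99, 2.99], [-0.89, 2.07], [0.3, 2.58], [-1.14, 4.28], [0, 2.63], [-3.12, 3.12]. Speed limits (rad/s): [2.57, 2.57, 3.01, 3.14, 3.14, 3.14].

INTERFACE

Orientations are given as a unit quaternion [w, x, y, z].
In Python, from bench import ctrl gives the robot as it stands.
- The arm moves only by the shell command python3 jog.py 'ROWS'. ROWS is a JSON list that holds a single list of rows (three levels of brackets), with 1 to 10 rows, each of 7 numbers: dx, dy, dz in m, then a rotation vector rx, ry, rz in rad, then the opening from 0.0 (shut) to 1.0 (fully open); each row is the pose to reach, as a shift and turn from the pose commanded when the command began, along the tool's axes at that moment; what a row does not reach only later rows make up. A row lasts 1/8 s, in which the tool goes at most 0.0625 m and 0.188 rad, less where a joint would pass 70% of its speed; a pose out of reach is approached as far as the arm can. The fingers move at their own pace and stop on an object; the grip force is fixed at half the most. Time passes only in rows, so rows that do not move let the fingers close. It prints the time, the measured TCP pose, the force, the opening and the grip force at its end. Input that does not fit is refused with a message, and nothing moves.
- ctrl.get_obs(): the state, without advancing time (a new reading comes with each control period).
- ctrl.camera(name): name is "scene" or "top" or "wrist"; returns the picture (480x640x3 uint8, blue, green, red); there is no depth.
- ctrl.camera_params(name): a dict with "fovy" (degrees; the focal length in pixels is half the picture's height over the tangent of half this angle, whatever the lens; pixels are square), "cx", "cy" (the principal point, pixels), "view" (4x4, takes a point from world to camera coordinates). Camera axes: x right, y up, looking along -z (the intrinsics and any distortion apply to the point x, -y, -z); pixel columns grow to the right and rows downward; lengths in m; the calibration is good to about 2 mm. A picture is of the moment at which its call begins: read the wrist's pose just before it. camera_params takes no time and is no camera call; for the wrist camera it gives the pose at the moment of the call.
- ctrl.hand_in(): hands the job in; it is judged then, once.
The state is a dict: "time_s": time; "q": joint angles; "dq": joint speeds; "joint_efforts": joint torques, N m; "eef_pos": TCP position; "eef_rot": TCP orientation; "wrist_force": force on the tool from outside, world axes, zero at the start; "torque": the same for the moment, N m; "opening": opening from 0.0 (shut) to 1.0 (fully open); "grasp_force": force on a finger pad.
Only numpy, scipy, OpenCV 4.12 (cv2) and the standard library are available. Lean on these libraries where they do the work, as an engineer would, in place of code of your own. Each camera call takes 0.05 s, during which the arm holds its last target. There are 200 camera calls.

## Working session

There is one attempt and no reset: what is moved stays moved. The work goes in short steps, Python scripts to look and compute and a shell command to move; the robot and the scene stay as the last step left them, time stands still between calls to the robot, and variables do not carry over. Pictures are saved under pics/ and viewed, at most 10 in all, crops included, and the job is handed in when it is done.

```bash
ls; mkdir -p pics; python3 - <<'E'
from bench import ctrl
import cv2,numpy as np
for n in("scene","top"):
    p=ctrl.camera_params(n);print(n,{k:(np.round(v,4).tolist() if k=='view' else v) for k,v in p.items()})
    cv2.imwrite(f"pics/{n}0.png",ctrl.camera(n))
p=ctrl.camera_params("wrist");print(p)
print(ctrl.get_obs())
E
```

```text
bench.py
jog.py
pics
scene {'fovy': 50.45212991518791, 'cx': 314.02788612339793, 'cy': 244.1944237158088, 'view': [[-0.5172, -0.8556, -0.0204, 0.3059], [0.4064, -0.2665, 0.874, -0.314], [-0.7532, 0.4437, 0.4856, -1.0118], [0.0, 0.0, 0.0, 1.0]]}
top {'fovy': 55.31542983580238, 'cx': 318.9806054356767, 'cy': 231.8992225040973, 'view': [[0.0116, -0.9999, 0.005, 0.0452], [0.9824, 0.0123, 0.1866, -0.5588], [-0.1866, 0.0027, 0.9824, -0.903], [0.0, 0.0, 0.0, 1.0]]}
{'fovy': 69.90386691227133, 'cx': 322.50372677954977, 'cy': 243.3588237037942, 'view': array([[ 0.41050325, -0.91185766, -0.0016403 , -0.57414551],
       [ 0.87645673,  0.39506143, -0.2752273 ,  0.03568923],
       [ 0.25161614,  0.11154405,  0.96137778, -0.37832699],
       [ 0.        ,  0.        ,  0.        ,  1.        ]])}
{'time_s': 0.1, 'q': array([-1.35429816e+00,  1.81462479e-01,  1.60792221e+00,  1.96126792e-06,
        1.35381652e+00, -2.06305809e-01]), 'dq': array([ 0.00069303, -0.00187419, -0.00272867,  0.00036855,  0.00141416,
        0.00077523]), 'joint_efforts': array([-1.27785511e-04, -4.45875943e+01, -3.52239096e+01, -1.97065829e-04,
        4.10004111e-03,  1.89107192e-05]), 'eef_pos': array([ 0.23583548, -0.52385361,  0.23046979]), 'eef_rot': array([-8.04271279e-04,  9.77737423e-01,  2.09830608e-01, -3.14126376e-06]), 'wrist_force': array([-0.54241306,  0.85965988, -0.48588667]), 'torque': array([ 0.00324933,  0.02795488, -0.04034099]), 'grasp_force': 0.0, 'opening': 0.9990696210903459}
```
View pics/scene0.png

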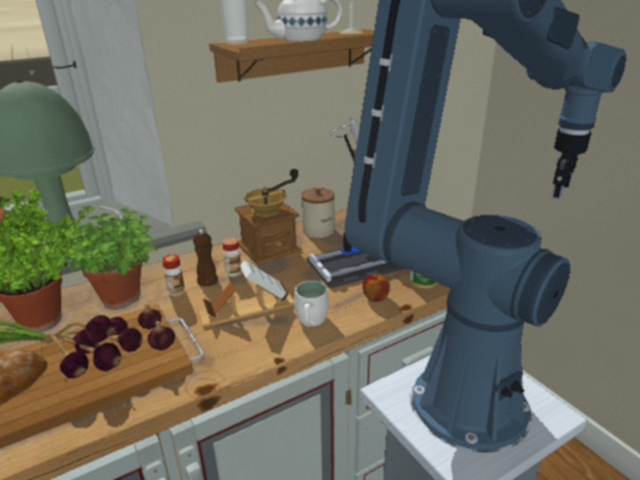

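View pics/top0.png

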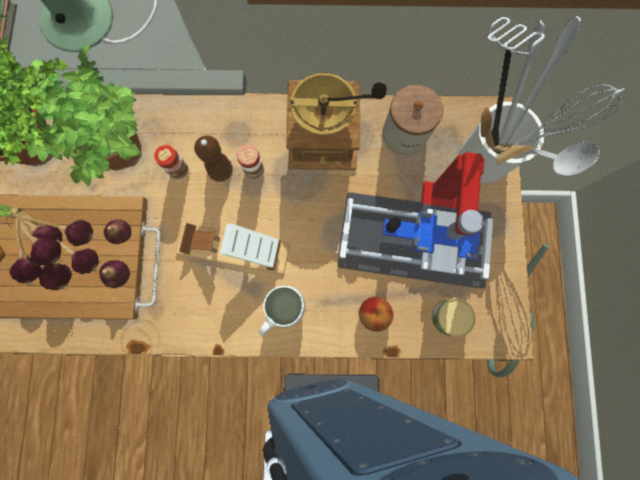

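The top view shows the mould on the tent at about px (250,246), right slope. The stand is near (418,240), the post near (393,226) and the nozzle arm at (470,190). I'll enlarge this to measure it.

```bash
cat > h.py <<'E'
from bench import ctrl
import cv2,numpy as np
from scipy.spatial.transform import Rotation as R
def K(p):
    f=240/np.tan(np.radians(p["fovy"])/2);return f,p["cx"],p["cy"]
def ray(p,u,v):
    f,cx,cy=K(p);V=np.array(p["view"]);d=V[:3,:3].T@np.array([(u-cx)/f,-(v-cy)/f,-1]);return -V[:3,:3].T@V[:3,3],d
def at(p,u,v,z):
    o,d=ray(p,u,v);return o+d*(z-o[2])/d[2]
def proj(p,X):
    f,cx,cy=K(p);V=np.array(p["view"]);c=V[:3,:3]@np.asarray(X)+V[:3,3];return np.array([cx+f*c[0]/-c[2],cy-f*c[1]/-c[2]])
def obs():
    o=ctrl.get_obs();w,x,y,z=o["eef_rot"];return np.array(o["eef_pos"]),R.from_quat([x,y,z,w]),o
def rel(P,Rt):
    p,r,o=obs();return np.round(r.inv().apply(np.array(P)-p),4),np.round((r.inv()*Rt).as_rotvec(),4)
E
python3 - <<'E'
import cv2
im=cv2.imread("pics/top0.png")
c=im[190:300,330:500];d=im[205:285,165:300]
cv2.imwrite("pics/stand.png",cv2.resize(c,None,fx=4.5,fy=4.5,interpolation=2))
cv2.imwrite("pics/tent.png",cv2.resize(d,None,fx=5.5,fy=5.5,interpolation=2))
E
```

View pics/stand.png

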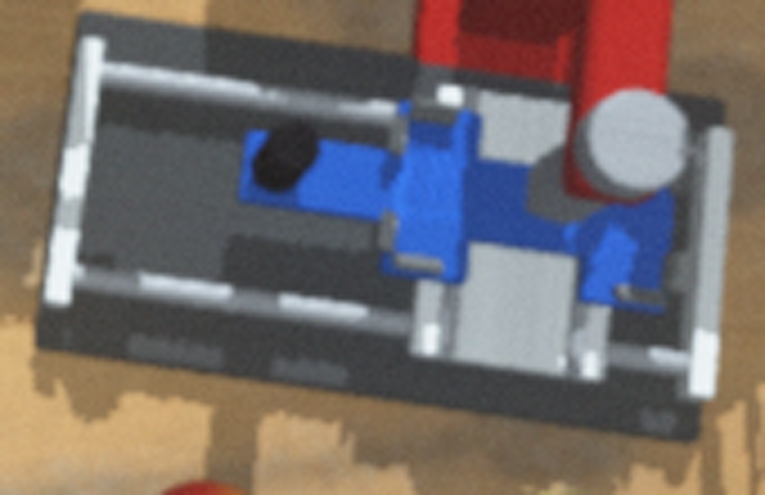

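View pics/tent.png

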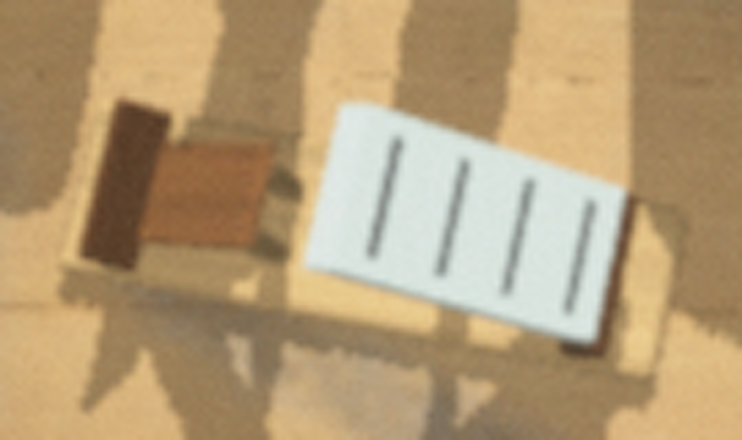

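```bash
cat > fit.py <<'E'
from h import *
from scipy.optimize import least_squares
p=ctrl.camera_params("top")
def fit(pts,x0):
    L=np.array([a for a,_ in pts])/1000;U=np.array([b for _,b in pts])
    def f(s):
        c,n=np.cos(s[2]),np.sin(s[2]);W=np.c_[s[0]+c*L[:,0]-n*L[:,1],s[1]+n*L[:,0]+c*L[:,1],L[:,2]]
        return (np.array([proj(p,w) for w in W])-U).ravel()
    r=least_squares(f,x0,loss="soft_l1");print(np.round(r.x,4),np.round(f(r.x).reshape(-1,2),1).tolist());return r.x
S=lambda u,v:(330+u/4.5,190+v/4.5)
T=lambda u,v:(165+u/5.5,205+v/5.5)
s=fit([((85,160,12),S(80,13)),((-85,160,12),S(38,347)),((-85,-160,12),S(697,440)),((0,-50,234),S(636,140))],[.55,-.2,-.1])
t=fit([((30,-0.15,111.9),T(345,103)),((-30,-.15,111.9),T(307,268)),((30,-97.7,39.7),T(628,190)),((-30,-97.7,39.7),T(598,343)),
 ((32,85,27),T(172,115)),((-32,85,27),T(132,268)),((20,31.3,80.7),T(272,140)),((-20,31.3,80.7),T(250,247)),((-35,120,10),T(62,268))],[.55,.15,-.1])
for n,(u,v) in dict(post=S(298,148)).items(): print(n,at(p,u,v,.105))
print("post stand frame", R.from_euler('z',-s[2]).apply(at(p,*S(298,148),.105)-[s[0],s[1],0]))
for n,u,v,z in [("jar1",167,156,.1),("mill",207,147,.155),("jar2",248,157,.1),("mug",284,306,.088),("apple",376,312,.06),("tin",454,316,.058)]: print(n,np.round(at(p,u,v,z),3))
E
python3 fit.py
```

```text
[ 0.5525 -0.1571 -0.1268] [[-0.8, -1.1], [-1.5, 0.5], [0.9, 0.6], [0.8, -0.3]]
[ 0.5296  0.2363 -0.1609] [[-0.2, 0.9], [0.2, 0.8], [0.2, -0.1], [0.3, -0.0], [0.1, -0.9], [0.7, 0.4], [-0.3, -0.6], [-0.5, -0.7], [-0.6, 0.1]]
post [ 0.56833548 -0.10058034  0.105     ]
post stand frame [0.00857454 0.05804859 0.105     ]
jar1 [0.703 0.364 0.1  ]
mill [0.702 0.27  0.155]
jar2 [0.703 0.199 0.1  ]
mug [0.404 0.118 0.088]
apple [ 0.395 -0.064  0.06 ]
tin [ 0.389 -0.221  0.058]
```

```bash
cat >> h.py <<'E'
s=np.array([.5525,-.1571,-.1268]);t=np.array([.5296,.2363,-.1609])
def W(f,P): return R.from_euler('z',f[2]).apply(P)+[f[0],f[1],0]
def frame(f,z,y):
    z=np.array(z,float);z/=np.linalg.norm(z);y=np.array(y,float);y/=np.linalg.norm(y)
    return R.from_euler('z',f[2])*R.from_matrix(np.c_[np.cross(y,z),y,z])
E
python3 -c "
from h import *
D=frame(s,[0,0,-1],[1,0,0])
print(rel([.568,-.1006,.30],D),rel([.236,-.524,.30],D),rel(W(s,[.0086,.058,.069]),D))"
```

```text
(array([ 0.4766, -0.2498, -0.069 ]), array([-0.0013, -0.0011, -1.0212])) (array([ 0.0001,  0.0001, -0.0695]), array([-0.0013, -0.0011, -1.0212])) (array([ 0.4768, -0.2492,  0.162 ]), array([-0.0013, -0.0011, -1.0212]))
```

```bash
python3 jog.py '[[[0,0,-0.07,0,0,-0.188,1],[0.4766,-0.2498,-0.07,0,0,-1.0212,1],[0.4766,-0.2498,-0.07,0,0,-1.0212,1],[0.4766,-0.2498,-0.07,0,0,-1.0212,1],[0.4766,-0.2498,-0.07,0,0,-1.0212,1],[0.4766,-0.2498,-0.07,0,0,-1.0212,1],[0.4766,-0.2498,-0.07,0,0,-1.0212,1],[0.4766,-0.2498,-0.07,0,0,-1.0212,1],[0.4766,-0.2498,-0.07,0,0,-1.0212,1],[0.4766,-0.2498,-0.07,0,0,-1.0212,1]]]'
python3 jog.py '[[[0,0,0,0,0,0,1]]]'
python3 - <<'E'
from h import *
p=ctrl.camera_params("wrist");im=ctrl.camera("wrist");cv2.imwrite("pics/w1.png",im)
np.save("w1.npy",p["view"])
D=frame(s,[0,0,-1],[1,0,0])
print(rel(W(s,[.0086,.058,.069]),D))
print([np.round(proj(p,W(s,np.array(q)/1000))) for q in [(8.6,58,105),(85,160,12),(-85,160,12),(9,-62,50),(0,-50,90)]])
E
```

```text
time_s: 1.35
eef_pos: [0.5691, -0.0983, 0.3008]
eef_rot: [-0.0, 0.75, 0.662, 0.0]
wrist_force: [-0.5, -0.5, 0.0]
opening: 1.001
grasp_force: 0.0
time_s: 1.48
eef_pos: [0.5689, -0.0985, 0.3005]
eef_rot: [-0.001, 0.749, 0.662, -0.0]
wrist_force: [0.2, -0.1, 0.0]
opening: 0.996
grasp_force: 0.0
(array([-0.0006,  0.0007,  0.2316]), array([-0.0014, -0.    ,  0.0025]))
[array([322., 220.]), array([388., 119.]), array([244., 118.]), array([322., 304.]), array([314., 311.])]
```

View pics/w1.png

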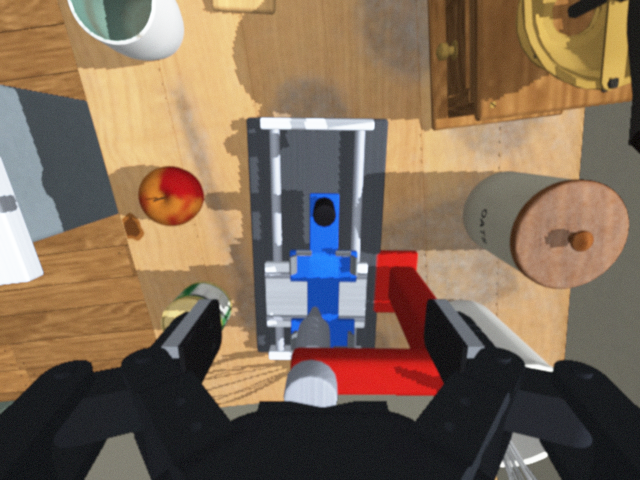

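```bash
python3 - <<'E'
from h import *
from scipy.optimize import least_squares
a=np.linspace(0,6.283,24,endpoint=False)
for n,f,roi in(("top","pics/top0.png",(375,205,410,240)),("wrist","pics/w1.png",(290,180,350,240))):
    p=dict(ctrl.camera_params(n)); 
    if n=="wrist": p["view"]=np.load("w1.npy")
    im=cv2.imread(f).astype(int);u0,v0,u1,v1=roi;m=(im[v0:v1,u0:u1].max(2)<45).astype(np.uint8)
    k,l,st,c=cv2.connectedComponentsWithStats(m);i=1+st[1:,4].argmax();b=st[i]
    box=np.array([u0+b[0],v0+b[1],u0+b[0]+b[2],v0+b[1]+b[3]]);print(n,box,c[i]+[u0,v0],b[4], -np.array(p["view"])[:3,:3].T@np.array(p["view"])[:3,3])
    def bb(x):
        q=np.array([proj(p,W(s,[x[0]+.012*np.cos(t),x[1]+.012*np.sin(t),z])) for t in a for z in(.05,.105)]);return np.r_[q.min(0),q.max(0)]-box
    r=least_squares(bb,[.009,.058]);print(r.x,r.fun)
E
```

```text
top [387 219 399 232] [391.91780822 226.26027397] 73 [0.37991785 0.05450395 0.99118295]
[0.00802274 0.0604999 ] [-2.12073214 -1.89199332  2.0010209   1.96721405]
wrist [314 199 334 225] [323.55058824 211.56705882] 425 [ 0.57745528 -0.0292347   0.44270901]
[0.01010745 0.06192521] [-1.99854985 -2.87857154  1.9983048   2.64519084]
```

```bash
python3 jog.py '[[[0.003,0.001,0.0625,0,0,0.0025,1],[0.003,0.001,0.125,0,0,0.0025,1],[0.003,0.001,0.18,0,0,0.0025,1],[0.003,0.001,0.2316,0,0,0.0025,1],[0.003,0.001,0.2316,0,0,0.0025,1],[0.003,0.001,0.2316,0,0,0.0025,0],[0.003,0.001,0.2316,0,0,0.0025,0],[0.003,0.001,0.2316,0,0,0.0025,0],[0.003,0.001,0.2316,0,0,0.0025,0],[0.003,0.001,0.2316,0,0,0.0025,0]]]'
python3 -c "
from h import *
p,r,o=obs();print(R.from_euler('z',-s[2]).apply(p-[s[0],s[1],0]))"
```

```text
time_s: 2.78
eef_pos: [0.5705, -0.0985, 0.0716]
eef_rot: [0.001, 0.751, 0.66, 0.001]
wrist_force: [-2.5, -0.2, 7.6]
opening: 0.264
grasp_force: 58.3
[0.01047661 0.06036255 0.07156985]
```

```bash
python3 jog.py '[[[0.05,-0.003,0,0,0,0,0],[0.1,-0.006,0,0,0,0,0],[0.148,-0.0105,0,0,0,0,0],[0.148,-0.0105,0,0,0,0,0],[0.148,-0.0105,0,0,0,0,0],[0.148,-0.0105,0,0,0,0,1],[0.148,-0.0105,0,0,0,0,1],[0.148,-0.0105,-0.0625,0,0,0,1],[0.148,-0.0105,-0.125,0,0,0,1],[0.148,-0.0105,-0.2,0,0,0,1]]]'
python3 - <<'E'
from h import *
from scipy.optimize import least_squares
a=np.linspace(0,6.283,24,endpoint=False)
p=ctrl.camera_params("wrist");im=ctrl.camera("wrist");cv2.imwrite("pics/w2.png",im);np.save("w2.npy",p["view"])
e,r,o=obs();print(e,R.from_euler('z',-s[2]).apply(e-[s[0],s[1],0]))
c0=proj(p,W(s,[0,.21,.08])).astype(int);print(c0)
# tent target: pinch from above at -y slope
n=np.array([0,-1,1])/2**.5; u=np.array([0,1,1])/2**.5
F=np.array([0,-.085,.027])
G=F+u*.098+n*.009   # grasp centre 98 mm up mould
T=frame(t,-u,n)
for back in(.19,.10,0.): print(back,rel(W(t,G-u*.019+u*back),T))
E
```

```text
time_s: 4.03
eef_pos: [0.5777, 0.0496, 0.2588]
eef_rot: [-0.0, 0.751, 0.66, -0.0]
wrist_force: [1.2, -0.5, -0.7]
opening: 0.998
grasp_force: 0.0
[0.58190572 0.04936813 0.26915055] [0.00305958 0.2085292  0.26915055]
[323 219]
0.19 (array([ 0.2774, -0.0735,  0.0446]), array([-0.5962, -0.6362,  1.5061]))
0.1 (array([ 0.2138, -0.0764,  0.1082]), array([-0.5962, -0.6362,  1.5061]))
0.0 (array([ 0.1431, -0.0796,  0.1789]), array([-0.5962, -0.6362,  1.5061]))
```

View pics/w2.png

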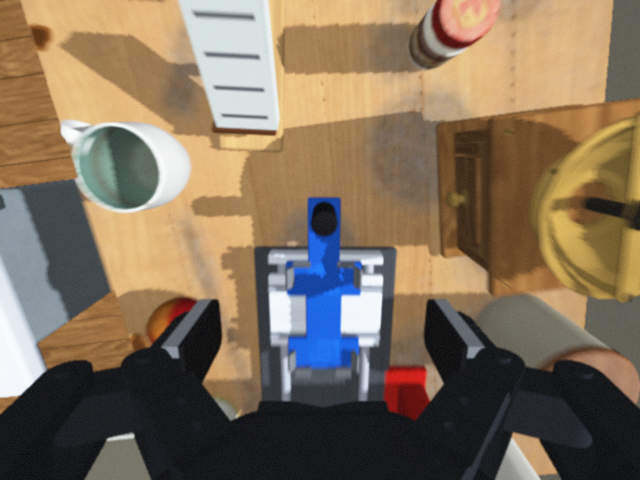

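Post is at (323,218) and the carrier is in the loading position, well clear of the nozzle. Next is the pinch pose.

```bash
cat > tent.py <<'E'
from h import *
n=np.array([0,-1,1])/2**.5; u=np.array([0,1,1])/2**.5
F=np.array([0,-.085,.027])
def tcp(g=.103,back=0,off=0): return W(t,F+u*(g-.019+back)+n*(.009+off))
E
python3 - <<'E'
from tent import *
e,r,o=obs();print(o["q"].round(3))
for sg in(1,-1):
    T=frame(t,-u,sg*n)
    print(sg,rel(tcp(back=.10),T),W(t,F+u*.184),(r.inv()*T).magnitude())
E
```

```text
[-0.118  0.162  1.552 -0.     1.414  0.011]
1 (array([ 0.2173, -0.0762,  0.1047]), array([-0.5962, -0.6362,  1.5061])) [0.53682654 0.28082501 0.15710765] 1.7403033608949936
-1 (array([ 0.2173, -0.0762,  0.1047]), array([ 0.6319, -0.5922, -1.4579])) [0.53682654 0.28082501 0.15710765] 1.695759279218446
```

```bash
python3 jog.py '[[[0.2173,-0.0762,0,0.6319,-0.5922,-1.4579,0.47],[0.2173,-0.0762,0,0.6319,-0.5922,-1.4579,0.47],[0.2173,-0.0762,0,0.6319,-0.5922,-1.4579,0.47],[0.2173,-0.0762,0,0.6319,-0.5922,-1.4579,0.47],[0.2173,-0.0762,0,0.6319,-0.5922,-1.4579,0.47],[0.2173,-0.0762,0,0.6319,-0.5922,-1.4579,0.47],[0.2173,-0.0762,0,0.6319,-0.5922,-1.4579,0.47],[0.2173,-0.0762,0,0.6319,-0.5922,-1.4579,0.47],[0.2173,-0.0762,0,0.6319,-0.5922,-1.4579,0.47],[0.2173,-0.0762,0.06,0.6319,-0.5922,-1.4579,0.47]]]'
python3 - <<'E'
from tent import *
e,r,o=obs();print(o["q"].round(3))
T=frame(t,-u,-n)
for b in(.1,0): print(rel(tcp(back=b),T))
E
```

```text
time_s: 5.32
eef_pos: [0.5323, 0.2775, 0.1999]
eef_rot: [-0.033, 0.071, 0.922, -0.379]
wrist_force: [1.0, 0.6, 0.1]
opening: 0.475
grasp_force: 0.0
[ 0.564  0.686  1.168 -0.574  1.825 -0.845]
(array([-0.0042,  0.024 ,  0.0275]), array([ 0.004 , -0.0025,  0.0085]))
(array([-0.0044,  0.0236,  0.1275]), array([ 0.004 , -0.0025,  0.0085]))
```

```bash
python3 jog.py '[[[-0.0043,0.0238,0.02,0.004,-0.0025,0.0085,0.47],[-0.0043,0.0238,0.06,0.004,-0.0025,0.0085,0.47],[-0.0043,0.0238,0.1,0.004,-0.0025,0.0085,0.47],[-0.0043,0.0238,0.1275,0.004,-0.0025,0.0085,0.47],[-0.0043,0.0238,0.1275,0.004,-0.0025,0.0085,0.47],[-0.0043,0.0238,0.1275,0.004,-0.0025,0.0085,0.47]]]'
python3 - <<'E'
from tent import *
T=frame(t,-u,-n);print(rel(tcp(),T))
p=ctrl.camera_params("wrist");cv2.imwrite("pics/w3.png",ctrl.camera("wrist"))
E
```

```text
time_s: 6.08
eef_pos: [0.5223, 0.203, 0.0909]
eef_rot: [-0.034, 0.075, 0.92, -0.383]
wrist_force: [0.2, -0.1, 0.2]
opening: 0.47
grasp_force: 0.0
(array([-0.0018,  0.0001, -0.0028]), array([-0.0037, -0.0065,  0.0006]))
```

View pics/w3.png

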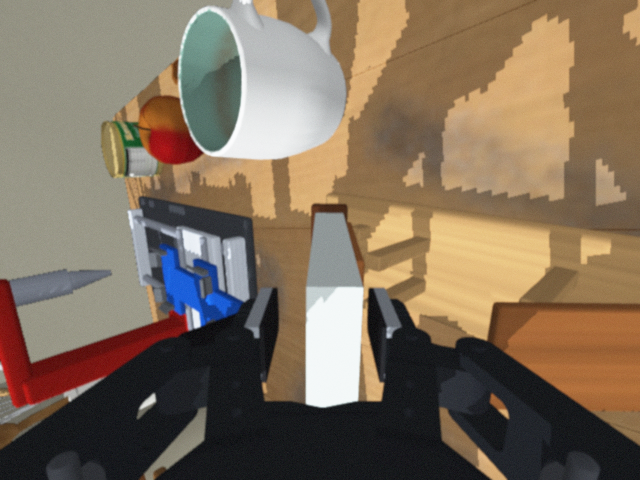

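The mould's edge sits at px 305–362, about 3 mm right of the finger midline (322), so I'll shift slightly and then close.

```bash
python3 jog.py '[[[-0.0018,0.003,-0.002,0,0,0,0.47],[-0.0018,0.003,-0.002,0,0,0,0.25],[-0.0018,0.003,-0.002,0,0,0,0],[-0.0018,0.003,-0.002,0,0,0,0],[-0.0018,0.003,-0.002,0,0,0,0],[-0.0018,0.003,-0.002,0,0,0,0]]]'
python3 - <<'E'
from tent import *
T=frame(t,-u,-n);print(rel(tcp(),T))
m=np.array([0,1,1])/2**.5
# target: on +y slope: tool rotated 90deg about tent x
u2=np.array([0,-1,1])/2**.5;n2=np.array([0,1,1])/2**.5;F2=np.array([0,.085,.027])
T2=frame(t,-u2,-u*0-np.array([0,-1,-1])/2**.5*-1)
e,r,o=obs()
A=R.from_euler('z',t[2])*R.from_rotvec([np.pi/2,0,0])*R.from_euler('z',-t[2])
T2=A*frame(t,-u,-n)
print(rel(tcp(back=.12),frame(t,-u,-n)))
print("mid", rel(W(t,[0,0,.26]),R.from_euler('z',t[2])*R.from_rotvec([np.pi/4,0,0])*R.from_euler('z',-t[2])*frame(t,-u,-n)))
for b in(.12,.01,.0):print("fin",rel(W(t,F2+u2*(.103-.019+b)+n2*.011),T2))
E
```

```text
time_s: 6.88
eef_pos: [0.5245, 0.2063, 0.09]
eef_rot: [-0.034, 0.075, 0.92, -0.383]
wrist_force: [1.1, 6.0, 3.4]
opening: 0.203
grasp_force: 59.5
(array([-0.0002, -0.003 , -0.0008]), array([-0.003 , -0.0058,  0.0007]))
(array([ 0.0005, -0.0034, -0.1208]), array([-0.003 , -0.0058,  0.0007]))
mid (array([ 0.0007, -0.0991, -0.1414]), array([-0.7884, -0.0058, -0.0016]))
fin (array([ 0.0001, -0.078 , -0.0478]), array([-1.5738, -0.0052, -0.004 ]))
fin (array([ 0.    ,  0.032 , -0.0481]), array([-1.5738, -0.0052, -0.004 ]))
fin (array([ 0.    ,  0.042 , -0.0481]), array([-1.5738, -0.0052, -0.004 ]))
```

```bash
python3 jog.py '[[[0,0,-0.05,0,0,0,0],[0,0,-0.11,0,0,0,0],[0,-0.05,-0.14,-0.188,0,0,0],[0,-0.1,-0.141,-0.376,0,0,0],[0,-0.1,-0.141,-0.564,0,0,0],[0,-0.1,-0.141,-0.752,0,0,0],[0,-0.1,-0.141,-0.94,0,0,0],[0,-0.1,-0.141,-1.128,0,0,0],[0,-0.1,-0.12,-1.316,0,0,0],[0,-0.09,-0.1,-1.504,0,0,0]]]'
cat >> tent.py <<'E'
u2=np.array([0,-1,1])/2**.5;n2=np.array([0,1,1])/2**.5;F2=np.array([0,.085,.027])
T2=frame(t,-u2,-n2)
def tcp2(b,off): return W(t,F2+u2*(.103-.019+b)+n2*off)
E
python3 - <<'E'
from tent import *
for b in(.12,.006):print("fin",rel(tcp2(b,.014),T2))
print(obs()[2]["q"].round(2))
cv2.imwrite("pics/t4.png",ctrl.camera("top")[180:320,150:310])
E
```

```text
time_s: 8.12
eef_pos: [0.5262, 0.2119, 0.2243]
eef_rot: [0.028, 0.078, 0.934, 0.349]
wrist_force: [0.3, 0.1, -2.9]
opening: 0.204
grasp_force: 59.6
fin (array([ 0.0003, -0.047 ,  0.0164]), array([0.0036, 0.1106, 3.134 ]))
fin (array([ 0.0006, -0.0389,  0.1302]), array([0.0036, 0.1106, 3.134 ]))
[-0.23  0.09  1.89  0.74  1.3  -1.89]
```

```bash
sed -i 's/T2=frame(t,-u2,-n2)/T2=frame(t,-u2,n2)/' tent.py
python3 - <<'E'
from tent import *
for b in(.12,.05,.006):print("fin",rel(tcp2(b,.014),T2))
E
```

```text
fin (array([-0.0025, -0.0407,  0.0131]), array([-0.0652, -0.0022, -0.0146]))
fin (array([-0.0026, -0.0361,  0.0829]), array([-0.0652, -0.0022, -0.0146]))
fin (array([-0.0027, -0.0333,  0.1268]), array([-0.0652, -0.0022, -0.0146]))
```

```bash
python3 jog.py '[[[-0.0025,-0.0407,0.0131,-0.0652,-0.002,-0.0146,0],[-0.0025,-0.0407,0.0131,-0.0652,-0.002,-0.0146,0],[-0.0025,-0.038,0.055,-0.0652,-0.002,-0.0146,0],[-0.0026,-0.035,0.095,-0.0652,-0.002,-0.0146,0],[-0.0027,-0.0333,0.12,-0.0652,-0.002,-0.0146,0],[-0.0027,-0.0333,0.1268,-0.0652,-0.002,-0.0146,0],[-0.0027,-0.0333,0.1268,-0.0652,-0.002,-0.0146,0]]]'
python3 - <<'E'
from tent import *
for b in(.006,0):print("fin",rel(tcp2(b,.011),T2))
cv2.imwrite("pics/t5.png",cv2.resize(ctrl.camera("top")[190:310,150:310],None,fx=5,fy=5))
E
```

```text
time_s: 9.05
eef_pos: [0.5375, 0.2699, 0.1066]
eef_rot: [0.032, 0.07, 0.923, 0.377]
wrist_force: [0.1, -0.5, -1.8]
opening: 0.206
grasp_force: 60.0
fin (array([ 0.0025, -0.0095,  0.0022]), array([-0.0105, -0.0006,  0.0089]))
fin (array([ 0.0025, -0.0095,  0.0082]), array([-0.0105, -0.0006,  0.0089]))
```

View pics/t5.png

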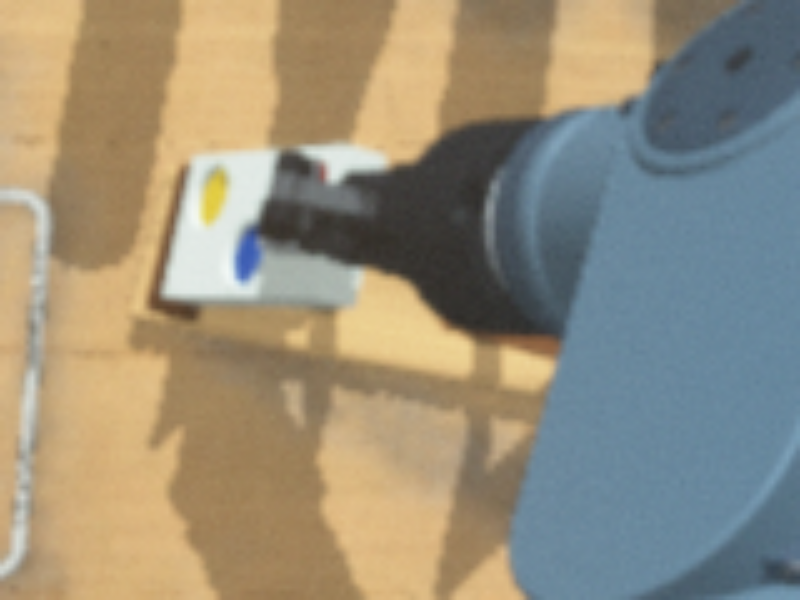

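The picture shows the mould on the left slope with its cavities outward, yellow at (215,193) and blue at (247,253). I'll settle it there and let go.

```bash
python3 jog.py '[[[0.0025,-0.005,0.003,-0.01,0,0.009,0],[0.0025,-0.0085,0.005,-0.01,0,0.009,0],[0.0025,-0.0085,0.005,-0.01,0,0.009,0]]]'
python3 jog.py '[[[0,0,0,0,0,0,0.25],[0,0,0,0,0,0,0.35],[0,0,0,0,0,0,0.45],[0,0,0,0,0,0,0.45],[0,0,-0.05,0,0,0,0.45],[0,0,-0.1,0,0,0,0.45],[0,0,-0.15,0,0,0,0.45],[0,0,-0.15,0,0,0,1]]]'
python3 - <<'E'
from tent import *
for b in(.006,):print("fin",rel(tcp2(b,.011),T2))
# regrasp: tool z=-n2, y=+-tent x, grasp at mid length
for sg in(1,-1):
    T3=frame(t,-n2,[sg,0,0])
    for b in(.12,): print(sg,rel(W(t,F2+u2*.060+n2*(-.004+b)),T3))
print(obs()[2]["q"].round(2),obs()[0])
E
```

```text
time_s: 9.48
eef_pos: [0.535, 0.2674, 0.0976]
eef_rot: [0.031, 0.075, 0.92, 0.383]
wrist_force: [-0.5, 4.0, 4.6]
opening: 0.201
grasp_force: 60.6
time_s: 10.48
eef_pos: [0.5198, 0.16, 0.2052]
eef_rot: [0.034, 0.075, 0.921, 0.381]
wrist_force: [0.7, 0.7, 0.1]
opening: 0.647
grasp_force: 0.0
fin (array([ 0.0036, -0.0003,  0.1505]), array([-0.0014,  0.0067,  0.0006]))
1 (array([0.0037, 0.1048, 0.1803]), array([ 1.2117, -1.203 ,  1.2054]))
-1 (array([0.0037, 0.1048, 0.1803]), array([ 1.2046,  1.2133, -1.2144]))
[-0.37  0.13  1.93  0.79  1.36 -2.06] [0.5197905  0.15996961 0.20516423]
```

```bash
python3 - <<'E'
from tent import *
T3=frame(t,-n2,[1,0,0])
print(rel(W(t,[0,.05,.29]),T3)[0], rel(W(t,F2+u2*.060+n2*(-.003+.15)),T3))
E
```

```text
[0.0027 0.1498 0.0295] (array([0.0037, 0.1358, 0.1803]), array([ 1.2117, -1.203 ,  1.2054]))
```

```bash
python3 jog.py '[[[0,0.06,0,0.1,-0.1,0.1,1],[0.0027,0.12,0.03,1.2117,-1.203,1.2054,1],[0.0027,0.15,0.03,1.2117,-1.203,1.2054,1],[0.0027,0.15,0.03,1.2117,-1.203,1.2054,1],[0.0027,0.15,0.03,1.2117,-1.203,1.2054,1],[0.0027,0.15,0.03,1.2117,-1.203,1.2054,1],[0.0027,0.15,0.05,1.2117,-1.203,1.2054,1],[0.0027,0.15,0.1,1.2117,-1.203,1.2054,1],[0.0027,0.145,0.15,1.2117,-1.203,1.2054,1],[0.0037,0.1358,0.18,1.2117,-1.203,1.2054,1]]]'
python3 jog.py '[[[0,0,0,0,0,0,1]]]'
python3 - <<'E'
from tent import *
T3=frame(t,-n2,[1,0,0])
for b in(.15,0):print(rel(W(t,F2+u2*.060+n2*(-.003+b)),T3))
p=ctrl.camera_params("wrist");im=ctrl.camera("wrist");cv2.imwrite("pics/w6.png",im);np.save("w6.npy",p["view"])
print([proj(p,W(t,F2+u2*(.06+x)+np.array([y,0,0])+n2*.018)).round(0).tolist() for x,y in((-.06,-.03),(-.06,.03),(.06,.03),(.06,-.03),(0,-.012))])
print(obs()[2]["q"].round(2))
E
```

```text
time_s: 11.72
eef_pos: [0.5478, 0.3859, 0.1675]
eef_rot: [0.209, 0.608, 0.751, -0.151]
wrist_force: [0.5, -1.3, -0.8]
opening: 1.002
grasp_force: 0.0
time_s: 11.85
eef_pos: [0.5452, 0.384, 0.1575]
eef_rot: [0.205, 0.605, 0.753, -0.157]
wrist_force: [-0.5, -1.0, -0.8]
opening: 0.996
grasp_force: 0.0
(array([-0.012 ,  0.0072, -0.0114]), array([ 0.2423, -0.2611,  0.297 ]))
(array([-0.0444, -0.0336,  0.1293]), array([ 0.2423, -0.2611,  0.297 ]))
[[270.0, 206.0], [341.0, 226.0], [304.0, 369.0], [230.0, 357.0], [273.0, 286.0]]
[ 0.65  0.63  1.22 -0.48  1.51  0.52]
```

View pics/w6.png

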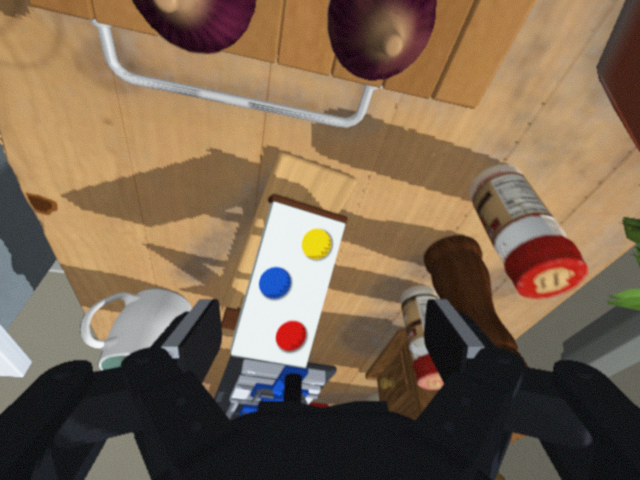

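The mould lies on the left slope within about 2–3 mm of prediction, with yellow at (317,244), blue at (275,283) and red at (291,336). I'll finish the rotation and go down.

```bash
python3 jog.py '[[[-0.012,0.0072,-0.0114,0.2423,-0.2611,0.297,1],[-0.012,0.0072,-0.0114,0.2423,-0.2611,0.297,1],[-0.012,0.0072,-0.0114,0.2423,-0.2611,0.297,1],[-0.02,-0.003,0.0238,0.2423,-0.2611,0.297,1],[-0.028,-0.0132,0.059,0.2423,-0.2611,0.297,1],[-0.028,-0.0132,0.059,0.2423,-0.2611,0.297,1]]]'
python3 - <<'E'
from tent import *
T3=frame(t,-n2,[1,0,0])
print(rel(W(t,F2+u2*.061+n2*(-.003)),T3))
p=dict(ctrl.camera_params("wrist"));im=ctrl.camera("wrist").astype(int)
b,g,r=im[...,0],im[...,1],im[...,2]
for n,m,x,y in(("y",(r>180)&(g>150)&(b<80),-.038,.012),("r",(r>170)&(g<60)&(b<60),.038,.012),("b",(b>150)&(r<80)&(g<120),0,-.012)):
    k,l,st,c=cv2.connectedComponentsWithStats(m.astype(np.uint8));o=np.argsort(-st[1:,4])[:2]+1
    print(n,[(c[i].round(1).tolist(),int(st[i,4])) for i in o],proj(p,W(t,F2+u2*(.06+x)+np.array([y,0,0])+n2*.011)).round(1))
E
```

```text
time_s: 12.65
eef_pos: [0.5494, 0.3263, 0.1347]
eef_rot: [0.248, 0.709, 0.597, -0.283]
wrist_force: [-0.8, 0.8, 0.3]
opening: 0.999
grasp_force: 0.0
(array([ 0.0089, -0.0058,  0.0842]), array([ 0.0066, -0.015 , -0.0132]))
y [([333.6, 177.0], 1378)] [331.9 182.2]
r [([331.0, 295.8], 846), ([341.2, 308.8], 6)] [332.6 296.6]
b [([294.1, 239.5], 1165), ([363.2, 340.7], 268)] [295.  242.5]
```

```bash
python3 jog.py '[[[0.011,-0.0058,0.03,0.0066,-0.015,-0.0132,1],[0.011,-0.0058,0.06,0.0066,-0.015,-0.0132,1],[0.011,-0.0058,0.0842,0.0066,-0.015,-0.0132,1],[0.011,-0.0058,0.0842,0.0066,-0.015,-0.0132,1],[0.011,-0.0058,0.0842,0.0066,-0.015,-0.0132,0],[0.011,-0.0058,0.0842,0.0066,-0.015,-0.0132,0],[0.011,-0.0058,0.0842,0.0066,-0.015,-0.0132,0],[0.011,-0.0058,0.0842,0.0066,-0.015,-0.0132,0]]]'
python3 - <<'E'
from tent import *
T3=frame(t,-n2,[1,0,0])
print(rel(W(t,F2+u2*.061+n2*(-.003)),T3))
D=frame(s,[0,0,-1],[1,0,0])
for z in(.25,.12): print(rel(W(s,[.0,.09,z]),D))
print(rel(W(t,F2+u2*.061+n2*(.127)),T3))
p=dict(ctrl.camera_params("top"));im=ctrl.camera("top").astype(int)
E
```

```text
time_s: 13.7
eef_pos: [0.5381, 0.2812, 0.0679]
eef_rot: [0.25, 0.704, 0.599, -0.289]
wrist_force: [0.8, 2.9, 6.7]
opening: 0.688
grasp_force: 66.7
(array([-0.0043, -0.0012,  0.0041]), array([ 0.005 , -0.0016, -0.0019]))
(array([-0.3695,  0.0815,  0.1118]), array([-0.0079,  0.7839, -0.0321]))
(array([-0.2777,  0.0809,  0.2039]), array([-0.0079,  0.7839, -0.0321]))
(array([-0.0041, -0.0005, -0.1259]), array([ 0.005 , -0.0016, -0.0019]))
```

```bash
python3 jog.py '[[[0,0,-0.05,0,0,0,0],[0,0,-0.1,0,0,0,0],[-0.05,0.01,-0.12,0,0.188,0,0],[-0.11,0.02,-0.08,0,0.376,0,0],[-0.17,0.035,-0.03,0,0.564,-0.01,0],[-0.23,0.05,0.01,0,0.7,-0.02,0],[-0.3,0.065,0.06,-0.008,0.784,-0.03,0],[-0.3695,0.0815,0.1118,-0.008,0.784,-0.032,0],[-0.3695,0.0815,0.1118,-0.008,0.784,-0.032,0],[-0.3695,0.0815,0.1118,-0.008,0.784,-0.032,0]]]'
cat > look.py <<'E'
from h import *
def blobs(im,amin=100):
    im=im.astype(int);b,g,r=im[...,0],im[...,1],im[...,2];out={}
    for n,m in(("y",(r>170)&(g>140)&(b<90)),("r",(r>150)&(g<70)&(b<70)),("b",(b>130)&(r<90)&(g<130))):
        k,l,st,c=cv2.connectedComponentsWithStats(m.astype(np.uint8));o=np.argsort(-st[1:,4])[:3]+1
        out[n]=[(c[i].round(1).tolist(),int(st[i,4])) for i in o if st[i,4]>amin]
    return out
if __name__=="__main__":
    D=frame(s,[0,0,-1],[1,0,0]);p0,r0,o=obs()
    p=dict(ctrl.camera_params("wrist"));im=ctrl.camera("wrist");cv2.imwrite("pics/w7.png",im)
    p0,r0,o=obs()
    print(R.from_euler('z',-s[2]).apply(p0-[s[0],s[1],0]),(r0.inv()*D).as_rotvec().round(4),o["q"].round(2))
    for n,L in blobs(im).items():
        for c,a in L: print(n,c,a, r0.inv().apply(at(p,*c,p0[2]+.011)-p0).round(4))
E
python3 look.py
```

```text
time_s: 15.0
eef_pos: [0.5633, -0.0729, 0.2496]
eef_rot: [0.001, 0.752, 0.659, -0.002]
wrist_force: [0.3, 0.5, -2.5]
opening: 0.681
grasp_force: 67.1
[0.00058273 0.08294629 0.2498867 ] [-0.0008  0.0054 -0.0047] [-0.34  0.15  1.6  -0.01  1.39 -0.21]
y [354.4, 233.0] 3305 [ 0.0386  0.0119 -0.0112]
y [601.0, 54.4] 1320 [ 0.1016  0.0943 -0.0116]
y [603.9, 4.1] 158 [ 0.1165  0.0919 -0.0117]
r [348.3, 393.1] 922 [-0.0363  0.0111 -0.0108]
r [483.4, 451.3] 857 [-0.0695  0.0767 -0.0107]
r [420.9, 291.2] 387 [ 0.0139  0.04   -0.0111]
b [322.0, 135.9] 3698 [ 0.075  -0.0009 -0.0114]
b [293.1, 324.5] 2647 [-0.0016 -0.0131 -0.011 ]
```

```bash
cat > post.py <<'E'
from h import *
from scipy.optimize import least_squares
a=np.linspace(0,6.283,24,endpoint=False)
def post(im,p,x0):
    u,v=proj(p,W(s,[*x0,.09])).astype(int);u0,v0=max(u-50,0),max(v-50,0)
    m=(im[v0:v+50,u0:u+50].max(2)<45).astype(np.uint8);k,l,st,c=cv2.connectedComponentsWithStats(m);i=1+st[1:,4].argmax();b=st[i]
    box=np.array([u0+b[0],v0+b[1],u0+b[0]+b[2],v0+b[1]+b[3]])
    def bb(x):
        q=np.array([proj(p,W(s,[x[0]+.012*np.cos(t),x[1]+.012*np.sin(t),z])) for t in a for z in(.05,.105)]);return np.r_[q.min(0),q.max(0)]-box
    r=least_squares(bb,x0);return r.x,r.fun,box
E
python3 - <<'E'
from post import *
print(post(cv2.imread("pics/w7.png"),ctrl.camera_params("wrist"),[0,.2085]))
p=dict(ctrl.camera_params("wrist"));p["view"]=np.load("w2.npy");print(post(cv2.imread("pics/w2.png"),p,[0,.2085]))
p=ctrl.camera_params("top");im=ctrl.camera("top");print(post(im,p,[0,.2085]))
E
```

```text
(array([0.00099982, 0.20707987]), array([-1.34416255, -2.32397521,  1.34374125,  2.99818759]), array([308,  54, 337,  93]))
(array([5.10012379e-05, 2.11147685e-01]), array([-1.60201515, -2.31338741,  1.60173185,  2.10723567]), array([312, 203, 336, 235]))
(array([-0.00953877,  0.20682882]), array([-1.51809442, -5.34682065,  1.52041427,  5.59124299]), array([316, 221, 325, 227]))
```

View pics/w7.png

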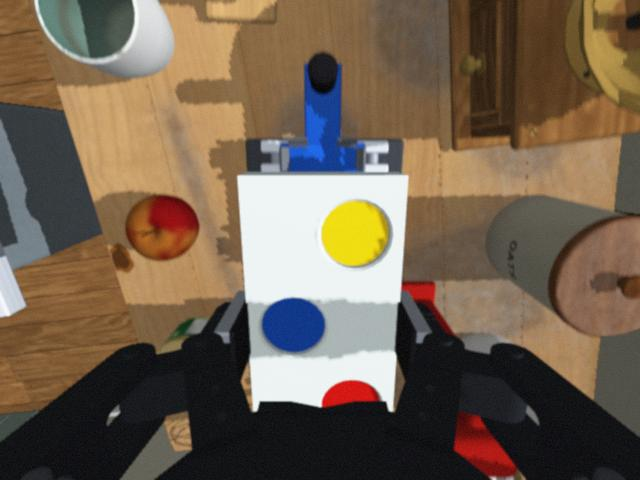

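The mould is held flat and centred, with yellow at (355,233), blue at (293,324) and the post at (322,72). I'll lower it into the seat.

```bash
cat > tgt.py <<'E'
import sys
from h import *
D=frame(s,[0,0,-1],[1,0,0]);x,y,z=map(float,sys.argv[1:4])
e,r,o=obs();print(R.from_euler('z',-s[2]).apply(e-[s[0],s[1],0]).round(4),o["wrist_force"].round(1));print(rel(W(s,[x,y,z]),D))
E
python3 tgt.py .001 .0895 .08
```

```text
[2.000e-04 8.530e-02 2.493e-01] [ 0.6  0.6 -1. ]
(array([0.0048, 0.0011, 0.1693]), array([-0.0015,  0.0038, -0.0045]))
```

```bash
python3 jog.py '[[[0.0048,0.001,0.05,0,0.004,-0.0045,0],[0.0048,0.001,0.1,0,0.004,-0.0045,0],[0.0048,0.001,0.14,0,0.004,-0.0045,0],[0.0048,0.001,0.1693,0,0.004,-0.0045,0],[0.0048,0.001,0.1693,0,0.004,-0.0045,0],[0.0048,0.001,0.1693,0,0.004,-0.0045,0]]]'
for i in 1 2 3; do python3 tgt.py .001 .0895 .052; done; python3 look.py
python3 -c "
from post import *
print(post(cv2.imread('pics/w7.png'),ctrl.camera_params('wrist'),[0,.2085]))"
```

```text
time_s: 15.85
eef_pos: [0.5648, -0.0647, 0.08]
eef_rot: [-0.001, 0.749, 0.662, -0.0]
wrist_force: [0.6, -0.1, -0.7]
opening: 0.682
grasp_force: 67.0
[0.0005 0.0933 0.08  ] [ 0.6 -0.1 -0.7]
(array([-0.0038,  0.0005,  0.028 ]), array([-0.0019, -0.0013,  0.0043]))
[0.0005 0.0933 0.08  ] [ 0.6 -0.1 -0.7]
(array([-0.0038,  0.0005,  0.028 ]), array([-0.0019, -0.0013,  0.0043]))
[0.0005 0.0933 0.08  ] [ 0.6 -0.1 -0.7]
(array([-0.0038,  0.0005,  0.028 ]), array([-0.0019, -0.0013,  0.0043]))
[0.000965   0.0930141  0.08050857] [-0.0008 -0.001   0.0042] [-0.32  0.35  1.73  0.    1.06 -0.2 ]
y [354.2, 233.0] 3287 [ 0.037   0.0119 -0.011 ]
r [347.5, 393.1] 891 [-0.0376  0.0108 -0.011 ]
r [55.8, 329.0] 434 [-0.0054 -0.1143 -0.0109]
b [322.4, 108.6] 9056 [ 0.0826 -0.0006 -0.0109]
b [293.1, 324.6] 2654 [-0.0031 -0.013  -0.011 ]
(array([0.00059758, 0.19798331]), array([ -6.82060058, -22.9745763 ,   6.81675659,  40.38452132]), array([290,   0, 356,  53]))
```

```bash
python3 jog.py '[[[-0.003,0.0005,0.008,-0.0015,-0.001,0.004,0],[-0.003,0.0005,0.008,-0.0015,-0.001,0.004,0],[-0.003,0.0005,0.008,-0.0015,-0.001,0.004,0]]]'
python3 - <<'E'
from h import *
for i in range(4):
    e,r,o=obs();p=ctrl.camera_params("wrist");im=ctrl.camera("wrist");print(R.from_euler('z',-s[2]).apply(e-[s[0],s[1],0]).round(4))
hsv=im.astype(int)
b,g,r_=hsv[...,0],hsv[...,1],hsv[...,2]
w=(hsv.min(2)>150)&(hsv.max(2)-hsv.min(2)<40)
bl=(b>120)&(r_<90)
for v in range(60,200,8):
    x=np.where(bl[v,250:410])[0]; y=np.where(w[v,230:430])[0]
    print(v,(x.min()+250,x.max()+250,len(x)) if len(x) else None,(y.min()+230,y.max()+230,len(y)) if len(y) else None)
print([proj(p,W(s,[0.0005+a,.0885+c,z])).round(0).tolist() for a,c,z in((-.041,.06,.062),(.041,.06,.062),(-.041,.065,.05),(.041,.065,.05))])
cv2.imwrite("pics/w8.png",im)
E
```

```text
time_s: 16.27
eef_pos: [0.5639, -0.0683, 0.0707]
eef_rot: [-0.001, 0.751, 0.66, -0.001]
wrist_force: [0.4, -0.9, -2.2]
opening: 0.689
grasp_force: 67.0
[0.0001 0.0895 0.0707]
[0.0001 0.0895 0.0708]
[0.0001 0.0896 0.0708]
[0.0001 0.0896 0.0707]
60 (np.int64(284), np.int64(359), 76) None
68 (np.int64(284), np.int64(359), 76) None
76 (np.int64(285), np.int64(359), 75) None
84 (np.int64(285), np.int64(358), 74) None
92 (np.int64(285), np.int64(358), 74) None
100 (np.int64(285), np.int64(358), 74) None
108 (np.int64(285), np.int64(358), 74) None
116 (np.int64(286), np.int64(357), 72) None
124 (np.int64(286), np.int64(358), 73) None
132 (np.int64(286), np.int64(357), 72) None
140 (np.int64(289), np.int64(354), 66) None
148 (np.int64(290), np.int64(352), 63) (np.int64(230), np.int64(429), 38)
156 (np.int64(290), np.int64(409), 79) (np.int64(230), np.int64(429), 22)
164 (np.int64(252), np.int64(390), 139) (np.int64(414), np.int64(429), 16)
172 None (np.int64(417), np.int64(427), 11)
180 None (np.int64(237), np.int64(426), 182)
188 None (np.int64(238), np.int64(425), 179)
196 None (np.int64(238), np.int64(429), 186)
[[228.0, 172.0], [419.0, 171.0], [235.0, 159.0], [412.0, 158.0]]
```

```bash
python3 jog.py '[[[0,0,0.006,0,0,0,0],[0,0,0.012,0,0,0,0],[0,0,0.012,0,0,0,0]]]'; python3 jog.py '[[[0,0,0.003,0,0,0,0],[0,0,0.006,0,0,0,0],[0,0,0.006,0,0,0,0]]]'; python3 tgt.py 0 .09 .05
```

```text
time_s: 16.85
eef_pos: [0.5631, -0.0679, 0.0575]
eef_rot: [-0.002, 0.751, 0.661, -0.001]
wrist_force: [-0.3, -0.6, -2.1]
opening: 0.688
grasp_force: 67.0
time_s: 17.23
eef_pos: [0.5637, -0.0679, 0.0523]
eef_rot: [-0.001, 0.751, 0.661, -0.001]
wrist_force: [-0.4, 0.6, -2.5]
opening: 0.682
grasp_force: 67.0
[-0.0002  0.0899  0.0523] [-0.4  0.6 -2.5]
(array([0.0001, 0.0002, 0.0023]), array([-0.0027, -0.0008, -0.0007]))
```

```bash
python3 jog.py '[[[0,0,0.002,0,0,0,0],[0,0,0.002,0,0,0,0]]]'; python3 jog.py '[[[0,0,0.002,0,0,0,0],[0,0,0.002,0,0,0,0]]]';python3 jog.py '[[[0,0,0.0015,0,0,0,0],[0,0,0.0015,0,0,0,0]]]'
```

```text
time_s: 17.48
eef_pos: [0.5638, -0.068, 0.0504]
eef_rot: [-0.001, 0.751, 0.661, -0.001]
wrist_force: [0.8, 1.3, -1.3]
opening: 0.686
grasp_force: 67.0
time_s: 17.73
eef_pos: [0.5638, -0.0681, 0.0484]
eef_rot: [-0.001, 0.751, 0.661, -0.001]
wrist_force: [1.2, 1.7, -2.9]
opening: 0.687
grasp_force: 67.1
time_s: 17.98
eef_pos: [0.5649, -0.0685, 0.0482]
eef_rot: [0.0, 0.751, 0.661, 0.0]
wrist_force: [0.2, 1.4, 5.2]
opening: 0.684
grasp_force: 67.7
```

```bash
python3 jog.py '[[[0,0,0,0,0,0,0.8],[0,0,0,0,0,0,0.85],[0,0,0,0,0,0,0.95],[0,0,0,0,0,0,1],[0,0,-0.05,0,0,0,1],[0,0,-0.11,0,0,0,1],[0,0,-0.17,0,0,0,1],[0,0,-0.17,0,0,0,1],[0,0,-0.17,0,0,0,1]]]'
python3 - <<'E'
from look import *
from post import post
p=ctrl.camera_params("wrist");im=ctrl.camera("wrist");cv2.imwrite("pics/w9.png",im)
e,r,o=obs();I=R.from_euler('z',-s[2])
P,f,b=post(im,p,[0,.2085]);print(I.apply(e-[s[0],s[1],0]),"post",P,f,b)
for n,L in blobs(im).items():
    for c,a in L: print(n,c,a,(I.apply(at(p,*c,.061)-[s[0],s[1],0])[:2]-P+[0,.12]).round(4))
w=((im.min(2)>140)&(im.max(2).astype(int)-im.min(2)<40)).astype(np.uint8);m=w
for (u,v) in [proj(p,W(s,[P[0]+x,P[1]-.12+y,z])) for x,y,z in((-.03,.06,.068),(.03,.06,.068),(.03,-.06,.068),(-.03,-.06,.068))]: print("pred corner",u.round(),v.round())
k,l,st,c=cv2.connectedComponentsWithStats(w);i=l[int(proj(p,W(s,[P[0]+.005,P[1]-.12,.068]))[1]),int(proj(p,W(s,[P[0]+.005,P[1]-.12,.068]))[0])]
cn=cv2.findContours((l==i).astype(np.uint8),0,1)[0];print(i,cv2.boxPoints(cv2.minAreaRect(max(cn,key=len))).round(1).tolist())
E
```

```text
time_s: 19.1
eef_pos: [0.5638, -0.0682, 0.2167]
eef_rot: [-0.001, 0.751, 0.661, -0.001]
wrist_force: [-1.1, -0.0, -0.7]
opening: 1.003
grasp_force: 0.0
[-0.0006028   0.08974697  0.21560057] post [0.00076125 0.21035057] [-1.91221515 -1.93354883  1.91066784  2.59558801] [308  48 340  94]
y [337.9, 184.0] 664 [0.0121 0.037 ]
y [634.5, 17.9] 127 [0.2354 0.1617]
r [155.2, 229.5] 1085 [-0.1506 -0.0033]
r [518.2, 469.9] 575 [ 0.216  -0.2777]
r [410.1, 308.2] 484 [ 0.0823 -0.0804]
b [324.2, 120.6] 2894 [0.0003 0.0884]
b [310.4, 228.0] 551 [-0.012  -0.0019]
b [284.5, 256.4] 150 [-0.0359 -0.0285]
pred corner 287.0 157.0
pred corner 360.0 157.0
pred corner 356.0 291.0
pred corner 291.0 291.0
15 [[257.0, 145.0], [395.0, 145.0], [395.0, 293.0], [257.0, 293.0]]
```

```bash
python3 - <<'E'
from h import *
im=cv2.imread("pics/w9.png");p=ctrl.camera_params("wrist")
g=cv2.GaussianBlur(cv2.cvtColor(im,6),(3,3),0).astype(float)
for v in list(range(150,300,10)):
    print(v,''.join('%4d'%x for x in g[v,274:376:4]))
print([int(x) for x in g[140:175,350]],[int(x) for x in g[270:310,345]])
I=R.from_euler('z',-s[2])
for y in(.04,.02,0,-.02,-.04):print(y,[proj(p,W(s,[.0005+x,.0892+y,.068])).round(1).tolist() for x in(-.03,.03)])
E
```

```text
150  199 102  74  91 106 107 105 106 110 112 113 111  76  71  73  70  71  72  73  75  88 100 107 104 147 209
160  132 107  86 116 253 253 253 252 252 253 252 252 253 252 252 253 252 253 252 253 243 211  93  79 147 146
170  147 100  79 104 252 252 252 244 215 215 214 215 215 214 196 178 175 174 194 219 214 209  90  80 153 161
180  201 119  71  87 252 252 250 214 214 213 213 214 200 172 172 172 171 172 172 171 195 208 101  98 226 249
190  126  95  68  77 252 252 252 249 222 213 213 214 204 171 170 172 171 173 174 172 238 243 104 102 179 187
200  200 199 200 201 251 252 252 252 252 252 252 252 252 252 252 245 237 234 249 252 252 252 250 250 250 250
210  201 201 201 199 250 252 252 252 252 252 252 252 252 252 252 252 252 252 252 252 252 251 249 249 249 249
220  193 194 192 194 248 252 211 100 100  99 100  84 175 252 252 252 252 252 252 252 252 251 249 249 249 249
230  193 194 192 192 246 254 109  98 101  99 100 100  76 236 252 252 252 252 252 252 252 250 247 247 248 248
240  200 198 197 197 243 252 252 228 131 109 114 169 248 252 252 252 252 252 252 252 252 249 248 247 247 247
250  136 1
[... 368 characters left out ...]
2 252 253 202 122 107 123 210 251 252 121  84 144 181 154
290  174 226 150  90 163 252 252 252 252 251 252 252 252 252 252 251 252 252 252 252 252  92  74 123 188 224
[106, 105, 102, 97, 90, 84, 76, 72, 72, 72, 75, 78, 80, 78, 74, 80, 112, 171, 226, 249, 253, 252, 252, 252, 252, 252, 252, 251, 245, 232, 219, 210, 203, 195, 188] [91, 91, 92, 91, 87, 82, 80, 88, 109, 143, 185, 222, 243, 250, 252, 252, 252, 252, 252, 252, 252, 247, 224, 177, 136, 121, 116, 109, 100, 94, 90, 89, 88, 87, 87, 88, 88, 89, 89, 89]
0.04 [[288.8, 183.0], [360.6, 183.0]]
0.02 [[289.4, 206.7], [359.9, 206.7]]
0 [[290.1, 229.5], [359.2, 229.6]]
-0.02 [[290.7, 251.6], [358.6, 251.6]]
-0.04 [[291.2, 272.8], [357.9, 272.8]]
```

Seated: the measured edges (v 157–293, u 288–358) match a flat mould at seat height. Next I'll grip the post.

```bash
python3 tgt.py .0005 .209 .0716; python3 jog.py '[[[0.06,0.001,0,0,0,0,1],[0.12,0.001,0,0,0,0,1],[0.12,0.001,0,0,0,0,1],[0.12,0.001,0.05,0,0,0,1],[0.12,0.001,0.1,0,0,0,1],[0.12,0.001,0.143,0,0,0,1],[0.12,0.001,0.143,0,0,0,1]]]'; python3 tgt.py .0005 .209 .0716
```

```text
[-0.0006  0.0897  0.2156] [-0.8 -0.3  0.2]
(array([0.1191, 0.0017, 0.1441]), array([-0.0047, -0.001 , -0.0008]))
time_s: 20.02
eef_pos: [0.5755, 0.0504, 0.0689]
eef_rot: [-0.005, 0.751, 0.66, -0.004]
wrist_force: [-0.3, 1.2, 0.4]
opening: 0.998
grasp_force: 0.0
[-0.0034  0.2087  0.0689] [-0.3  1.2  0.4]
(array([ 0.0003,  0.0039, -0.0028]), array([-0.0136, -0.0002, -0.0016]))
```

```bash
python3 jog.py '[[[0,0.002,-0.001,-0.006,0,-0.0016,0],[0,0.002,-0.001,-0.006,0,-0.0016,0],[0,0.002,-0.001,-0.006,0,-0.0016,0],[0,0.002,-0.001,-0.006,0,-0.0016,0],[0,0.002,-0.001,-0.006,0,-0.0016,0]]]'; python3 tgt.py -.012 .032 .0716
python3 - <<'E'
from h import *
im=ctrl.camera("wrist");cv2.imwrite("pics/w10.png",im);p=ctrl.camera_params("wrist")
print([proj(p,W(s,q)).round() for q in((0,-.05,.09),(0,.09,.068),(.012,.127,.061),(0,.209,.105))])
E
```

```text
time_s: 20.65
eef_pos: [0.5829, 0.0504, 0.0767]
eef_rot: [0.002, 0.75, 0.661, 0.002]
wrist_force: [-1.1, -1.0, 6.0]
opening: 0.26
grasp_force: 58.4
[0.004  0.2097 0.0767] [-1.1 -1.   6. ]
(array([-0.1777, -0.0162,  0.005 ]), array([ 0.0057, -0.0004,  0.0011]))
[array([316., 694.]), array([315., 488.]), array([337., 426.]), array([313., 341.])]
```

```bash
python3 jog.py '[[[0,0,0,0,0,0,0],[0,0,0,0,0,0,0],[0,0,0,0,0,0,0]]]'; python3 tgt.py -.012 .032 .0716
```

```text
time_s: 21.08
eef_pos: [0.5829, 0.0504, 0.0767]
eef_rot: [0.002, 0.75, 0.661, 0.002]
wrist_force: [-1.1, 0.3, 5.7]
opening: 0.26
grasp_force: 58.4
[0.004  0.2096 0.0767] [-1.1  0.3  5.7]
(array([-0.1776, -0.0162,  0.0049]), array([ 0.0058, -0.0004,  0.001 ]))
```

```bash
python3 jog.py '[[[-0.03,-0.006,0,0,0,0,0],[-0.07,-0.012,0,0,0,0,0],[-0.11,-0.0162,0,0,0,0,0],[-0.15,-0.0162,0,0,0,0,0],[-0.17,-0.0162,0,0,0,0,0],[-0.1776,-0.0162,0,0,0,0,0],[-0.1776,-0.0162,0,0,0,0,0],[-0.1776,-0.0162,0,0,0,0,0]]]'; python3 tgt.py -.012 .032 .0716
python3 - <<'E'
from look import *
p=ctrl.camera_params("top");im=ctrl.camera("top");cv2.imwrite("pics/t11.png",im);I=R.from_euler('z',-s[2])
for n,L in blobs(im,8).items():
    for c,a in L: print(n,c,a,I.apply(at(p,*c,.061)-[s[0],s[1],0])[:2].round(4))
for q in((0,-.05,.061),(-.024,-.088,.061),(0,-.126,.061),(-.012,-.088,.068)):print(proj(p,W(s,q)).round(1))
E
```

```text
time_s: 22.08
eef_pos: [0.5446, -0.1248, 0.0767]
eef_rot: [0.003, 0.75, 0.661, 0.002]
wrist_force: [-1.5, -0.7, 7.3]
opening: 0.259
grasp_force: 59.6
[-0.0119  0.0311  0.0767] [-1.5 -0.7  7.3]
(array([ 0.0009, -0.0001,  0.0051]), array([0.0061, 0.001 , 0.0006]))
y [115.6, 202.3] 373 [-0.019   0.6372]
y [310.2, 118.2] 113 [0.2237 0.2614]
y [303.7, 101.1] 108 [0.2612 0.2811]
r [469.1, 159.6] 134 [ 0.1778 -0.0879]
r [165.3, 160.5] 65 [0.0854 0.5529]
r [460.1, 159.4] 31 [ 0.1756 -0.0688]
b [459.6, 250.9] 29 [-0.0216 -0.0837]
b [429.5, 246.2] 25 [-0.0204 -0.0215]
b [430.4, 265.4] 20 [-0.0597 -0.027 ]
[444.2 238.4]
[461.6 252.3]
[480.9 243.5]
[463.1 246.1]
```

```bash
python3 - <<'E'
from h import *
im=cv2.imread("pics/t11.png").astype(int);b,g,r=im[...,0],im[...,1],im[...,2]
for v in range(226,270):
    s_=''
    for u in range(425,500):
        B,G,Q=im[v,u]
        s_+= 'B' if B-Q>60 and B>80 else 'R' if Q-max(B,G)>60 else 'Y' if min(Q,G)-B>50 else '#' if min(B,G,Q)>170 else '+' if min(B,G,Q)>90 else '.'
    print(v,s_)
E
```

```text
226 ...................................................................++++++++
227 ..................................................................+++++++++
228 ..................................................................+++++++++
229 ..................................................................+++++++++
230 ..................................................................+++++++++
231 .................................................................++++++++++
232 .................................................................++++++++++
233 .................................................................++++++++++
234 .................................................................++++++++++
235 .................................................................++++++++++
236 ................................................................+++++++++++
237 ....................YYY............++++.........................+++++++++++
238 ..................YYYYYYYY.+.....++++##+........................+++++++++++
239 .................YYYYYYYYYY+++++++++###+................
[... 1719 characters left out ...]
+++++++++++++++++++.........................++++++++++++++++
262 ++++++++++B++++++++++++++++++++++++........................++++++++++++++++
263 ...+++++++++++++++++++++++++++++++++.......................+++++++++++++++.
264 ........+++++++++++++++++++++++++++++++...................++++++++++++++++.
265 ..........+++++++++++++++++++++++++++++++.................+++++++++++++++++
266 ..............++++++++++++++++++++++++++++................++++++++++++++++.
267 .................++++++++++++++++++++++++++++.............++++++++++++++++.
268 ..................++++++++++++++++++++++++++++...........+++++++++++++++++.
269 .....................++++++++++++++++++++++++++..........+++++++++++++++++.
```

```bash
python3 - <<'E'
from h import *
p=ctrl.camera_params("top")
for x in(-.042,-.012,.018):print("mould left end pred",x,proj(p,W(s,[x,-.028,.068])).round(1))
print("tip/cap top pred",[proj(p,W(s,[0,-.05,z])).round(1).tolist() for z in(.09,.212,.234)])
g=cv2.imread("pics/top0.png",0)
for v in range(206,240,2):print(v,''.join('%4d'%x for x in g[v,450:494:2]))
g=cv2.imread("pics/w1.png",0)
q=dict(ctrl.camera_params("wrist"));q["view"]=np.load("w1.npy")
print([proj(q,W(s,[0,-.05,z])).round(1).tolist() for z in(.09,.135)])
for v in range(300,328,2):print(v,''.join('%4d'%x for x in g[v,296:342:2]))
E
```

```text
mould left end pred -0.042 [432.5 256.5]
mould left end pred -0.012 [433.9 242.1]
mould left end pred 0.018 [435.2 227.8]
tip/cap top pred [[448.1, 235.9], [467.9, 223.4], [472.1, 220.8]]
206   63  67  74  59  50  75  86  90  94  91  91  94  90  89  97 100  96  97  91 100 102 100
208   66  66  76  58  53  79  87  86  90  92  94  93  91  85  91  98 101 101  99 100 101 101
210   59  61  63  57  58  77  88  94 128 174 172 170 152 105  81  83  88  94  96  92 102  99
212  146 132 105  77  63  76 101 167 190 189 188 188 186 184 137  71  61  64  64  68  84 104
214  177 177 177 116  59  91 149 187 187 187 187 187 186 187 187 143  70  65  63  62  70 101
216  172 176 177 109  67 107 175 183 184 183 184 182 185 184 185 183 114  66  61  63  71  99
218  173 174 173  91  82 116 177 182 180 184 186 184 184 184 185 180 126  66  76 128 141 116
220  173 176 175  73  83 122 180 184 180 186 180 180 180 181 180 178 121  81 108 171 175 150
222  175 160 116  61  76 102 179 185 184 185 184 183 183 181 179 178 128 102 106 173 178 149
224  139  95  74  53  79  93 164 186 185 185 186 182 180 183 183 169 120 10
[... 1359 characters left out ...]
3  67  63  68 134 202
314  182 180 181 181 185 164  90  90  88  91  87  89  82  88  87  93  99  98  85  78  84 139 192
316  127 123 127 127 126 114  86  95 102  98  98  96  95  98 103 101  98 104  98 102  95 100 132
318   78  80  80  85  97  95 104 101 102 109 109 101  98  96  99 100 105  97  95  92  77  78  91
320   73  63  65  77  93  99  97 101 104 101 107 107 100  96  92  83  93  91  76  68  72  62  59
322  100  95  87  91  98  96 103 105 103 101 103 102 101  95 100  86  74  71  71  69  69  67  68
324  103 105  97 100  97  99 106 101 108 110 114 103  98  97  97  95  82  70  67  70  69  68  66
326  102 103  96  92  97  98 100 103 106 108 113 105  98  98  97  94  92  74  70  72  69  66  71
```

```bash
python3 jog.py '[[[0.0035,0,0,0,0,0,0],[0.0035,0,0,0,0,0,0],[0.0035,0,0,0,0,0,0],[0.0035,0,0,0,0,0,0],[0.0035,0,0,0,0,0,0],[0.0035,0,0,0,0,0,0],[0.0035,0,0,0,0,0,0],[0.0035,0,0,0,0,0,0],[0.0035,0,0,0,0,0,0],[0.0035,0,0,0,0,0,0]]]'; python3 tgt.py -.012 .1115 .0716
python3 - <<'E'
from h import *
im=ctrl.camera("top").astype(int)
for v in range(230,262):
    s_=''
    for u in range(425,500):
        B,G,Q=im[v,u]
        s_+= 'B' if B-Q>60 and B>80 else 'R' if Q-max(B,G)>60 else 'Y' if min(Q,G)-B>50 else '#' if min(B,G,Q)>170 else '+' if min(B,G,Q)>90 else '.'
    print(v,s_)
E
```

```text
time_s: 23.38
eef_pos: [0.5452, -0.1207, 0.0767]
eef_rot: [0.002, 0.75, 0.661, 0.002]
wrist_force: [0.4, -0.7, 6.6]
opening: 0.263
grasp_force: 59.6
[-0.0119  0.0352  0.0767] [ 0.4 -0.7  6.6]
(array([ 0.0763, -0.0001,  0.0051]), array([0.0061, 0.0005, 0.0011]))
230 ...............................................................++++++++++++
231 ..............................................................+++++++++++++
232 ..............................................................+++++++++++++
233 ..............................................................+++++++++++++
234 ..............................................................+++++++++++++
235 ....................YY........................................+++++++++++++
236 ..................YYYY.......................................++++++++++++++
237 .................YYYYYY............++........................++++++++++++++
238 ...............YYYYYYYYYY++++....++++........................++++++++++++++
239 ............+.YYYYYYYYYYY++++++++++++........................++++++++++++++
240 .........+++++YYYYYYYYYY++###++++#
[... 1021 characters left out ...]
###############+BBB........................+++++++++++++++..
254 +++++++++++++++++#############+BB.........................+++++++++++++++..
255 ++++++++++++++++++++##########++.........................++++++++++++++++..
256 ++++++++++++++++++++++#########++........................++++++++++++++++..
257 ++++++++++++++++++++++++########+........................++++++++++++++++..
258 +++++++++++++++++++++++++++####++........................+++++++++++++++...
259 +++++++++++++++++++++++++++++++++.......................++++++++++++++++...
260 ++++++++++++++++++++++++++++++++........................++++++++++++++++...
261 ++++++++BB++++++++++++++++++++++........................++++++++++++++++...
```

```bash
python3 jog.py '[[[0.03,0,0,0,0,0,0],[0.06,0,0,0,0,0,0],[0.076,0,0,0,0,0,0],[0.076,0,0,0,0,0,0],[0.076,0,0,0,0,0,0],[0.076,0,0,0,0,0,0],[0.076,0,0,0,0,0,0],[0.076,0,0,0,0,0,0],[0.076,0,0,0,0,0,0],[0.076,0,0,0,0,0,0]]]';python3 jog.py '[[[0,0,0,0,0,0,0],[0,0,0,0,0,0,0],[0,0,0,0,0,0,0]]]'; python3 tgt.py .0125 .0735 .0716
python3 - <<'E'
from h import *
p=ctrl.camera_params("top");print([proj(p,W(s,[x,y,.061])).round(1).tolist() for x,y in((.001,-.049),(-.023,-.011))])
im=ctrl.camera("top").astype(int)
for v in range(226,262):
    s_=''
    for u in range(395,480):
        B,G,Q=im[v,u]
        s_+= 'B' if B-Q>60 and B>80 else 'R' if Q-max(B,G)>60 else 'Y' if min(Q,G)-B>50 else '#' if min(B,G,Q)>170 else '+' if min(B,G,Q)>90 else '.'
    print(v,s_)
E
```

```text
time_s: 24.68
eef_pos: [0.5551, -0.0448, 0.0767]
eef_rot: [0.002, 0.75, 0.661, 0.002]
wrist_force: [0.4, 1.9, 7.0]
opening: 0.258
grasp_force: 59.7
time_s: 25.05
eef_pos: [0.5551, -0.0448, 0.0767]
eef_rot: [0.002, 0.75, 0.661, 0.002]
wrist_force: [1.0, 2.3, 6.8]
opening: 0.264
grasp_force: 59.7
[-0.0116  0.1117  0.0767] [1.  2.3 6.8]
(array([-0.0383,  0.024 ,  0.0053]), array([ 0.0068, -0.0006,  0.0013]))
[[443.7, 237.9], [424.3, 246.7]]
226 ...+#####++......................+++++++++++++++++.................++################
227 ..+######+YYYYY..................+++++++++++++BBB..................+++###############
228 ..+#####YYYYYYYY................++++++++++++++++B.+.................++++############+
229 .+######YYYYYYYYY...............+++++++++++++++++++++................+++++##+####++++
230 B+#####YYYYYYYYYY...............+++++++++++++++###+++................++++++++++++++++
231 B+#####YYYYYYYYYY...............+++++++++++++++++++++..................++++++++++++..
232 B+#####YYYYYYYYYY...............++++++++++++++++RR........................+++++++....
233 B+#####YYYYYYYYYY.......
[... 1881 characters left out ...]
.............+++++++++++++B++##############++.........................
255 +++++++.BBBB................++++++++++++++++##############++.........................
256 ++++++++BBBB................++++++++++++++++##############++.........................
257 +++++++++BBB................+++++++B+++++++++++++#########++.........................
258 +++++++++++++++.............++++++++++++++++++++++++++++##++.........................
259 +++++++++++++++++..........+++++++++++++++BBBBB.+++++++++++..........................
260 +++++++++++++++++++........+++++++++++++++BBBB.........+.............................
261 +++++++++++++++++++++......++++++++++++++BBBBB.......................................
```

```bash
python3 jog.py '[[[-0.02,0.012,0,0,0,0,0],[-0.038,0.024,0,0,0,0,0],[-0.038,0.024,0,0,0,0,0],[-0.038,0.024,0,0,0,0,0],[-0.038,0.024,0,0,0,0,0],[-0.038,0.024,0,0,0,0,0],[-0.038,0.024,0,0,0,0,0],[-0.038,0.024,0,0,0,0,0],[-0.038,0.024,0,0,0,0,0],[-0.038,0.024,0,0,0,0,0]]]';python3 jog.py '[[[0,0,0,0,0,0,0],[0,0,0,0,0,0,0]]]'; python3 tgt.py .0125 .0735 .0716
cat > asc.py <<'E'
from h import *
import sys
a,b,c,d=map(int,sys.argv[1:5]);im=ctrl.camera("top").astype(int)
for v in range(a,b):
    s_=''
    for u in range(c,d):
        B,G,Q=im[v,u]
        s_+= 'B' if B-Q>60 and B>80 else 'R' if Q-max(B,G)>60 else 'Y' if min(Q,G)-B>50 else '#' if min(B,G,Q)>170 else '+' if min(B,G,Q)>90 else '.'
    print(v,s_)
E
python3 asc.py 220 256 415 480
```

```text
time_s: 26.35
eef_pos: [0.574, -0.0858, 0.0767]
eef_rot: [0.003, 0.75, 0.661, 0.002]
wrist_force: [1.4, -1.2, 6.3]
opening: 0.262
grasp_force: 59.8
time_s: 26.6
eef_pos: [0.5741, -0.0859, 0.0767]
eef_rot: [0.003, 0.75, 0.661, 0.002]
wrist_force: [1.2, -1.2, 5.2]
opening: 0.262
grasp_force: 59.8
[0.0124 0.0734 0.0767] [ 1.2 -1.2  5.2]
(array([0.0001, 0.0001, 0.0051]), array([0.0073, 0.0005, 0.001 ]))
220 ..+####YYYYYYYYYY+####++..................++++++++++++++++++++++#
221 .+#####YYYYYYYYYYY####+...................+++++++++++++++++++++++
222 .+####YYYYYYYYYYYY####+...................++++++++++++++++###++++
223 +#####YYYYYYYYYYYY####+...................++++++++++++++++##+#+#+
224 +#####YYYYYYYYYYYYY##++..................++++++++++++++++#++####+
225 +#####YYYYYYYYYYYY###++..................++++++++++++++++####+###
226 +######YYYYYYYYYYY###+...................++++++++++++++++########
227 +#######YYYYYYYYY####+...................+++++++++++++++#########
228 +########YYYYYYY#####+...................++++++++++++++++++++++++
229 +#########YYYYY######+..................+++++++++++++++++++++++
[... 1122 characters left out ...]

246 +++++++++++++++++++++++++++++++......+++++++++++++++######+......
247 ...+++++++++++++++++++++++++++++.....+++++++++++++++######++.....
248 .....+++++++++++++++++++++++++++++...+++++++++++++++######+......
249 .......++++++++++++++++++++++++++++..+++++++++++++++######+......
250 .........+++++++++++++++++++++++++...++++++++++++++++++++++......
251 ...........+++++++++++++++++++++++..++++++++++++++++.+++++.......
252 .............+++++++++++++++++++++..+++++++++++++++..............
253 ...............++++++++++++++++.....+++++++++++++++..............
254 .................++++++++++++..+....+++++++++++++++..............
255 ..................+++++++++.........+++++++++++++++..............
```

```bash
python3 jog.py '[[[0,0,0,0,0,0,0.35],[0,0,0,0,0,0,0.5],[0,0,0,0,0,0,0.8],[0,0,0,0,0,0,1],[0,0,0,0,0,0,1],[0,0,-0.05,0,0,0,1],[0,0,-0.1,0,0,0,1],[0.06,0,-0.15,0,0,0,1],[0.1,0,-0.21,0,0,0,1],[0.1,0,-0.23,0,0,0,1]]]'
python3 jog.py '[[[0.06,0,0,0,0,0,1],[0.12,0,0,0,0,0,1],[0.12,0,0,0,0,0,1],[0.12,0,0,0,0,0,1]]]'
python3 - <<'E'
from h import *
p=ctrl.camera_params("top");print("pred y,r",[proj(p,W(s,q)).round(1).tolist() for q in((.025,-.011,.061),(.025,-.087,.061))])
from look import blobs
im=ctrl.camera("top");cv2.imwrite("pics/t12.png",im)
b,r=None,None
hsv=im.astype(int);B,G,Q=hsv[...,0],hsv[...,1],hsv[...,2]
for n,m in(("y",np.minimum(Q,G)-B>50),("r",Q-np.maximum(B,G)>60),("b",(B-Q>60)&(B>80))):
    k=m[205:250,412:480];l=cv2.connectedComponentsWithStats(k.astype(np.uint8));print(n,[(np.round(l[3][i]+[412,205],1).tolist(),l[2][i].tolist()) for i in range(1,l[0]) if l[2][i,4]>20])
from post import post
print(post(im,p,[.0124,.0734]));w=ctrl.camera_params("wrist");im=ctrl.camera("wrist");print(post(im,w,[.0124,.0734]),obs()[0])
E
python3 asc.py 205 256 405 480
```

```text
time_s: 27.9
eef_pos: [0.5847, 0.0157, 0.3075]
eef_rot: [0.002, 0.75, 0.662, 0.002]
wrist_force: [0.4, 0.3, 0.4]
opening: 1.0
grasp_force: 0.0
time_s: 28.4
eef_pos: [0.5993, 0.1328, 0.3049]
eef_rot: [0.001, 0.75, 0.662, 0.001]
wrist_force: [0.2, -0.6, -0.4]
opening: 1.002
grasp_force: 0.0
pred y,r [[426.5, 224.1], [463.0, 229.1]]
y [([426.8, 223.4], [9, 13, 12, 12, 110])]
r [([449.7, 205.6], [26, 0, 20, 3, 39]), ([466.6, 208.1], [46, 0, 21, 11, 131])]
b [([413.0, 230.6], [0, 15, 4, 24, 62]), ([443.7, 237.8], [27, 27, 11, 12, 94]), ([421.9, 247.7], [0, 40, 16, 5, 35])]
(array([0.00066128, 0.07431031]), array([-7.06085816, -6.24554669,  6.66178614,  6.49544589]), array([385, 226, 387, 230]))
(array([0.01139199, 0.01821912]), array([ 40.26830244,  -5.1647044 , -40.28351007,   4.08955977]), array([273, 401, 373, 439])) [0.59949703 0.13165357 0.30498285]
205 ...................++++++........RRRRRRRRRRRRRRRRRRRR.RRRRRRRRRRRRRRRRRRRR.
206 ...................++++++...............RRRRRRRRRRRRR.RRRRRRRRRRRRRRRRRRRR.
207 .................+++++++++.....................RRRRRR.RRRRRRRRRRRRRRRRRRRR
[... 3141 characters left out ...]
+++BBBBB+############++++++++++######################++++...
248 ....BBBBBBB...++++BBBBB+###################+++++++++++##############++.....
249 .........BBBBBBBBBBBBBB+######################++++++++++++##########+++....
250 ............++++BBBBBB++######################++BBBBBBB+++++++++###+++.....
251 ...........++###+++++++#######################++BBBBBBBB++..+++++++++++....
252 ...........++####+++++########################+.BBBBBBB..+.....+...........
253 ...........++####+++++########################+.BBBBBBB..++....++..........
254 ...........+#####+++++########################+.BBBBBBBB.++++++++..........
255 ...........+#####+++++#######################++++++BBBBBBBB...+++..........
```

```bash
python3 -c "
from bench import ctrl
print(ctrl.hand_in())"
```

```text
the job is handed in; nothing more can be done
None
```

I turned the mould over, seated it cavities up, held the yellow, red and blue cavities under the nozzle for about a second each, and handed it in after about 28 s with blue under the nozzle (within about 1–2 mm in the last top-camera picture) and the gripper clear; the hand-in gave no verdict.

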